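Take the filter cassette out of the worktop air cleaner

TASK

The air cleaner's filter is due for a wash: turn its fan knob anticlockwise all the way to the off stop, and only then squeeze the two orange catches of the filter cassette together between the fingers and lift the cassette straight up out of its bay. Finish still holding it by the squeezed catches, level and still above the machine with its underside at least 3 cm clear of the machine's top, so that I can take it from you. Leave the other things alone.

Things in the scene. Friction and masses are not known exactly. Their poses are not given: they have to be found in the camera images.
- air_cleaner: White flat box, 180 (x) x 260 (y) x 85 mm high, fixed to the worktop; slots in front and sides. Origin: centre of its underside; x to its back, y to its left, z up. In its flat top, 85 mm up, are the fan knob, at (-8, -80) mm, and the filter bay, a mouth 134 (x) x 58 (y) mm centred at (0, 45) mm, 56 mm deep.
- fan_knob (a joint): Fan knob, in rad: 0 = off, the anticlockwise end stop (seen from above); grows clockwise as the fan is set faster, up to 4.71. It stays where it is left; friction about 0.04 N m.
- fan_knob_grip (a point): Point on the knob's axis, 22 mm above the machine's top, amid the knob's upright bar: dark grey, 42 mm long, 12 mm thick, top 37 mm above the machine's top, on a round skirt 44 mm wide, 9 mm high. Take the bar across its 12 mm. The point's x lies along the bar to the end with the white line and turns with the knob; at off it is 150 degrees anticlockwise from the machine's x, at the red dot.
- cassette: Dark grey filter cassette, 130 (x) x 54 (y) x 56 mm high, 0.2 to 0.35 kg, loose but latched in the bay with 2 mm play all round; its slotted top is flush with the machine's top. Origin: centre of its underside, seated at (0, 45, 29) mm of the machine; axes as the machine's. A catch stands at the middle of each long side.
- catch_left (a joint): Orange catch on the cassette's +y side, in m: 0 = sprung out (latched), 0.007 = pressed fully in, towards the cassette's middle. Spring: 2 N at 0, about 5 N fully in. Its hook holds 4 mm under the edge of the machine's top: the cassette lifts only when both catches are pressed in beyond 0.004 to 0.005. With both fully in, a firmer grip holds the cassette.
- catch_right (a joint): The same catch on the cassette's -y side; 0 = sprung out, 0.007 = pressed fully in.
- catch_left_tab (a point): Middle of the ribbed outer face of the left catch's upright tab, 20 mm above the machine's top while seated, 76 mm above the cassette's underside. Tab: 30 mm wide along the cassette's x, 5 mm thick, round-topped, 32 mm proud of the machine's top. The two outer faces are 54 mm apart sprung out, 40 mm pressed in; the machine's top beside them is flat and free.
- catch_right_tab (a point): The same point on the right catch's outer face (the -y side).
- honey_jar: Glass honey jar with a dark lid, 64 mm across, 99 mm high, standing behind the machine. Bystander. Origin under its centre.
- pepper_mill: Wooden pepper mill, 58 mm across, 130 mm high, standing behind the machine. Bystander. Origin under its centre.
- jam_jar: Jam jar with white lid, 68 mm across, 84 mm high, standing behind the machine. Bystander. Origin under its centre.
- lemon: Lemon, 71x53x51 mm, lying on the round wooden board at the left. Bystander. Origin under its centre.
- garlic: Garlic bulb, 56 mm, on the round wooden board at the left. Bystander. Origin under its centre.

How it is judged:
On the way, in this order (a step that is already met when the one before it is completed fails the run):
1. the fan knob is at its off stop, the cassette still seated (value of joint fan_knob below 0.08 rad and z of cassette in the frame of air_cleaner below 0.034 m), for 0.2 s.
2. both catches are squeezed in by the fingers while the cassette is still in its bay (value of joint fan_knob below 0.08 rad and value of joint each of catch_left, catch_right above 0.0042 m and contact force between the fingers and cassette above 1 N and z of cassette in the frame of air_cleaner below 0.07 m), for 0.1 s.
3. the cassette is lifted clear of the bay between the squeezed catches (value of joint each of catch_left, catch_right above 0.0042 m and contact force between the fingers and cassette above 1 N and z of cassette in the frame of air_cleaner above 0.11 m), for 0.2 s.
At the end, for the whole second after the job is handed in: Fan knob within 0.08 rad of off; cassette in the fingers, both catches in over 4.2 of 7 mm, underside over 27 mm above the machine's top, clear of the machine, centre within 16 cm of the machine's (from above), tilt under 0.25 rad, below 0.03 m/s (value of joint fan_knob below 0.08 rad and z of cassette in the frame of air_cleaner above 0.112 m and horizontal distance between cassette and air_cleaner below 0.16 m and angle between cassette's own z axis and vertical below 0.25 rad and value of joint each of catch_left, catch_right above 0.0042 m and contact force between the fingers and cassette above 1 N and contact force between cassette and air_cleaner below 0.1 N and linear speed of cassette below 0.03 m/s); the arm keeps its last pose, push and grip.
It fails at once if a bystander is shifted by more than 3 cm (distance of any of honey_jar, pepper_mill, jam_jar, lemon, garlic from where it was at the start of the episode above 0.03 m).
It fails at once if the cassette is raised while the fan knob is not at off (value of joint fan_knob above 0.12 rad and z of cassette in the frame of air_cleaner above 0.045 m).
It also fails if it takes over 45 s, if anything falls off the work surface, if the arm or the gripper's body presses on something with over 40 N, if the wrist force passes 120 N, or if a joint passes its speed limit or range.

ROBOT

A 7-joint arm with a two-finger parallel gripper is mounted at the origin on a cart in front of the work surface, level with it; the furniture and walls round the work are solid. World frame = base frame: x ahead of the robot, y to its left, z up, the work surface at z = 0. Lengths are in m, angles in rad, forces in N, time in s.
With the tool pointing down it reaches from about 0.375 to 0.925 m from the base axis. Payload 3.1 kg.
Tool frame: the origin (TCP) lies between the finger pads; the fingertips stand 19 mm ahead of it and the grasp point (between the pads) is the TCP; z points along the fingers, y is the line along which they close (so a half turn about z gives the same grasp; the last joint's range is limited). The gripper opens to 85 mm and grips with 20 to 120 N. Pads are 22 mm wide; open, the fingers measure 114 mm over their backs; the gripper's body (76 mm by 85 mm) begins 54 mm behind the grasp point. The pads swing forward as they close: fully open they stand 13 mm farther back than shut.
Start: joints at [-1.208, 0.383, 0.044, 1.598, -0.018, 1.161, -0.05], TCP at [0.289, 0.582, 0.25] pointing down, gripper open.
Joint ranges: [-2.61, 2.61], [-0.41, 2.15], [-1.48, 1.57], [0, 2.5], [-1.57, 4.71], [0.05, 1.97], [-2.85, 2.85]. Speed limits (rad/s): [2.79, 2.79, 3.14, 3.14, 3.14, 3.14, 3.14].

INTERFACE

Orientations are given as a unit quaternion [x, y, z, w].
In Python, from bench import move_ptp, movel, move_j, move_gripper, pause, inverse_kinematics, read_camera, camera_params, MotionError, sign_off, look_for, tip_of, read_time_s, read_qpos, read_joint_vel, read_effort, read_eef_pos, read_tcp_rot, read_ft_force, read_ft_torque, read_finger_gap, read_grasp_force gives the robot as it stands. Calls block until the motion is done:
- move_ptp(position, orientation): joint-space move of the TCP to a pose.
- movel(position, orientation=None, speed=0.15): straight line of the TCP; orientation=None keeps the orientation; speed is the mean speed in m/s.
- move_j(angles): joint-space move.
- move_gripper(opening, effort=None): finger opening in m; effort is the grip in N (None keeps the last); returns when the fingers have stopped.
- pause(seconds).
- inverse_kinematics(position, orientation): joint angles nearest the present ones, or None.
- read_camera(name): name is "scene" or "top" or "wrist"; returns the picture (480x640x3 uint8, red, green, blue); there is no depth.
- camera_params(name): a dict with "K" (3x3 intrinsics, pixels), "dist_coeffs" ([k1, k2, p1, p2, k3] as OpenCV has them; the pictures are not rectified), "camera_from_world" (4x4, takes a point from world to camera coordinates). Camera axes: x right, y down, z forward; pixel columns grow to the right and rows downward; lengths in m; the calibration is good to about 2 mm. A picture is of the moment at which its call begins: read the wrist's pose just before it. camera_params takes no time and is no camera call; for the wrist camera it gives the pose at the moment of the call.
A pose or a line that the arm cannot do raises MotionError and nothing moves.
- sign_off(): hands the job in; it is judged then, once.
Trained networks look in the newest picture that a camera, given by its name, has taken for a name from the list of things; names that differ only in an ending like _2 or _b are one class to them, and where a whole thing is asked for, a point or a joint stands for the part that bears it (a point fixed in the world has none). Each returns a list of dicts, best first, with "confidence" (0 to 1); they miss things now and then, are a little off and sometimes report something else, mostly with a low value. They report only what shows in the picture. A call takes as long as a camera call.
- look_for(camera, name): "at" ([column, row] in pixels, amid what is visible of it).
- tip_of(camera, name): "at" ([column, row] in pixels: a listed point, or the origin of a listed thing).
Readings, each from a call of its own:
- read_time_s(): time.
- read_qpos(): joint angles.
- read_joint_vel(): joint speeds.
- read_effort(): joint torques, N m.
- read_eef_pos(): TCP position.
- read_tcp_rot(): TCP orientation.
- read_ft_force(): force on the tool from outside, world axes, zero at the start.
- read_ft_torque(): the same for the moment, N m.
- read_finger_gap(): finger opening in m.
- read_grasp_force(): force on a finger pad.
Only numpy, scipy, OpenCV 4.12 (cv2) and the standard library are available. Lean on these libraries where they do the work, as an engineer would, in place of code of your own. Each camera call takes 0.05 s, during which the arm holds its last target. There are 200 camera calls.

## Working session

There is one attempt and no reset: what is moved stays moved. The work goes in short steps, each a Python script; the robot and the scene stay as the last script left them, time stands still between calls to the robot, and variables do not carry over. Pictures are saved under pics/ and viewed, at most 10 in all, crops included, and the job is handed in when it is done.

```bash
mkdir -p pics; ls
cat > h.py <<'E'
import numpy as np, cv2
from bench import *
def snap(c,f=None):
    P=camera_params(c); im=read_camera(c)
    if f: cv2.imwrite('pics/'+f,im[:,:,::-1])
    return P,im
def ray(P,uv):
    K=np.array(P['K']);d=np.array(P['dist_coeffs']);T=np.array(P['camera_from_world'])
    n=cv2.undistortPoints(np.array([[uv]],float),K,d)[0,0]
    R=T[:3,:3];return -R.T@T[:3,3], R.T@np.array([n[0],n[1],1.])
def onz(P,uv,z):
    o,r=ray(P,uv); return o+r*(z-o[2])/r[2]
def proj(P,X):
    T=np.array(P['camera_from_world'])
    return cv2.projectPoints(np.array(X,float).reshape(-1,1,3),cv2.Rodrigues(T[:3,:3])[0],T[:3,3],np.array(P['K']),np.array(P['dist_coeffs']))[0][:,0]
E
python3 - <<'E'
from h import *
print(read_time_s(),read_tcp_rot())
ims=[]
for c in ['top','scene']:
    P,im=snap(c,c+'0.png')
    for n,z in [('fan_knob_grip',.107),('catch_left_tab',.105),('catch_right_tab',.105),('air_cleaner',0),('cassette',.029)]:
        for r in tip_of(c,n)[:2]: print(c,n,np.round(r['at']),round(r['confidence'],2),onz(P,r['at'],z).round(3))
    for n in ['honey_jar','pepper_mill','jam_jar','lemon']:
        for r in tip_of(c,n)[:1]: print(c,n,np.round(r['at']),round(r['confidence'],2),onz(P,r['at'],0).round(3))
E
```

```text
pics
0.0 [ 2.28327534e-01  9.73583454e-01 -1.31898648e-03 -2.36965206e-04]
top fan_knob_grip [414. 290.] 0.76 [ 0.478 -0.068  0.107]
top catch_left_tab [341. 282.] 0.56 [0.496 0.091 0.105]
top catch_left_tab [209. 297.] 0.54 [0.462 0.378 0.105]
top catch_right_tab [368. 282.] 0.55 [0.495 0.031 0.105]
top air_cleaner [372. 283.] 0.73 [0.503 0.014 0.   ]
top cassette [353. 284.] 0.81 [0.497 0.06  0.029]
top honey_jar [454. 188.] 0.71 [ 0.736 -0.193  0.   ]
top pepper_mill [392. 195.] 0.85 [ 0.718 -0.039  0.   ]
top jam_jar [337. 191.] 0.9 [0.731 0.095 0.   ]
top lemon [205. 296.] 0.69 [0.472 0.41  0.   ]
scene fan_knob_grip [367. 236.] 0.65 [0.495 0.036 0.107]
scene fan_knob_grip [358. 246.] 0.59 [0.489 0.09  0.107]
scene catch_left_tab [357. 247.] 0.49 [0.489 0.094 0.105]
scene catch_right_tab [368. 236.] 0.61 [0.496 0.031 0.105]
scene air_cleaner [371. 266.] 0.82 [0.484 0.019 0.   ]
scene honey_jar [343. 208.] 0.54 [ 0.731 -0.201  0.   ]
scene pepper_mill [341. 209.] 0.54 [ 0.728 -0.187  0.   ]
scene jam_jar [285. 247.] 0.62 [0.738 0.095 0.   ]
scene lemon [292. 334.] 0.5 [0.487 0.376 0.   ]
```

View pics/top0.png

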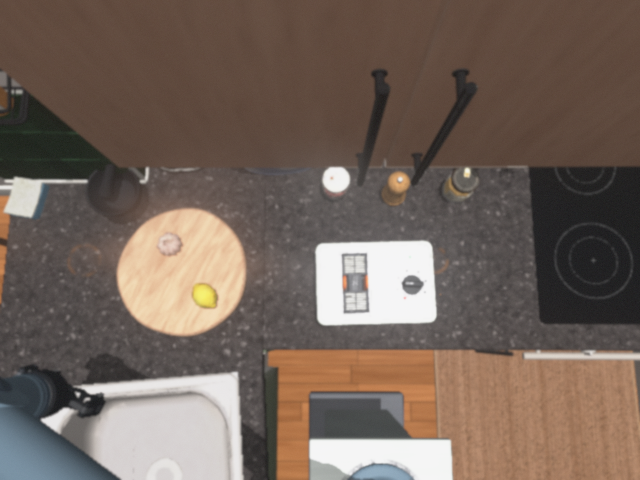

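View pics/scene0.png

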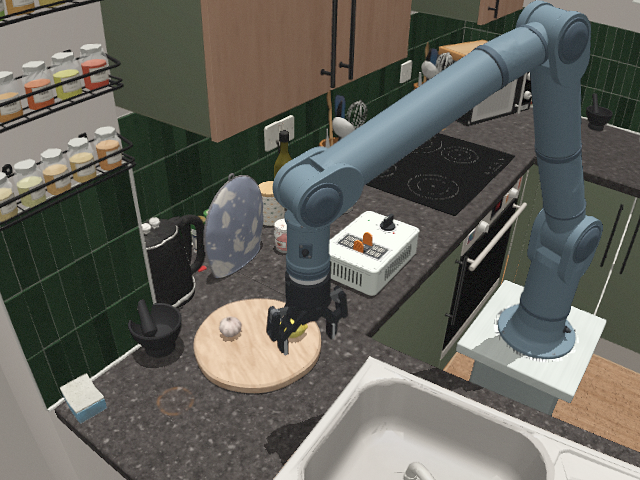

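The top view shows the cleaner at about (0.50, 0.014) with near-zero yaw. The cassette tabs are at pixels (341,282) and (368,282), and the knob is at (413,287). The jars stand behind it at x≈0.73. Next I'll look from close above.

Run:
```python
from h import *
s=np.sqrt(.5)
for q in ([0,1,0,0],[1,0,0,0],[s,s,0,0]): 
    j=inverse_kinematics([.47,-.02,.30],q); print(q,None if j is None else np.round(j,2))
move_ptp([.47,-.02,.30],[s,s,0,0])
P,im=snap('wrist','w0.png')
T=np.array(P['camera_from_world']);print((-T[:3,:3].T@T[:3,3]).round(3),T[2,:3].round(2))
for n,z in [('fan_knob_grip',.107),('catch_left_tab',.105),('catch_right_tab',.105),('air_cleaner',0),('cassette',.029)]:
    for r in tip_of('wrist',n)[:2]: print(n,np.round(r['at']),round(r['confidence'],2),onz(P,r['at'],z).round(3))
print(read_time_s())
```

```text
[0, 1, 0, 0] [-0.66 -0.04  0.61  1.98  0.02  1.19  1.51]
[1, 0, 0, 0] [-0.79 -0.05  0.74  1.98  0.03  1.19 -1.64]
[np.float64(0.7071067811865476), np.float64(0.7071067811865476), 0, 0] [-0.73 -0.04  0.68  1.98  0.03  1.19 -0.06]
[0.47  0.054 0.423] [ 0.   -0.29 -0.96]
fan_knob_grip [344. 271.] 0.6 [ 0.491 -0.066  0.107]
catch_left_tab [353.  79.] 0.65 [0.495 0.085 0.105]
catch_right_tab [357. 153.] 0.73 [0.499 0.031 0.105]
catch_right_tab [534. 339.] 0.59 [ 0.668 -0.134  0.105]
air_cleaner [342. 160.] 0.87 [0.494 0.015 0.   ]
air_cleaner [532. 339.] 0.51 [ 0.731 -0.197  0.   ]
cassette [345. 120.] 0.9 [0.495 0.055 0.029]
3.55
```

View pics/w0.png

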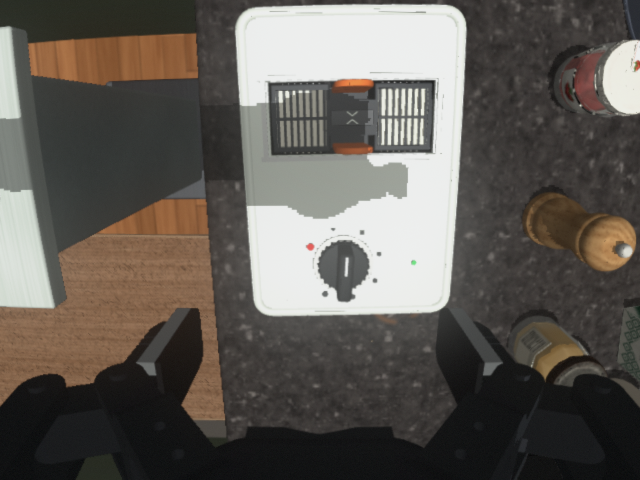

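Seen here: the knob is at (343,265) with its bar roughly along world y, the red dot is at (310,246), and the bay mouth corners are about (269,82), (434,80), (436,154) and (272,155). I'll zoom in to see which end has the white line.

Run:
```python
from h import *
im=cv2.imread('pics/w0.png'); c=im[215:315,290:400]
cv2.imwrite('pics/k0.png',cv2.resize(c,None,fx=5.5,fy=5.5,interpolation=cv2.INTER_CUBIC))
P=camera_params('wrist')
w=np.array([onz(P,p,.085) for p in [(269,82),(434,80),(436,154),(272,155)]]);print(w.round(4))
c=w.mean(0);yaw=[np.arctan2(*(w[b]-w[a])[[1,0]]) for a,b in ((0,1),(3,2))];print('mouth centre',c.round(4),yaw)
red=onz(P,(310,246),.085);print('red',red.round(4))
```

```text
[[0.4301 0.0835 0.085 ]
 [0.5614 0.0859 0.085 ]
 [0.5668 0.0273 0.085 ]
 [0.431  0.026  0.085 ]]
mouth centre [0.4973 0.0557 0.085 ] [np.float64(0.01824106196334701), np.float64(0.009917864100909288)]
red [ 0.4619 -0.0526  0.085 ]
```

View pics/k0.png

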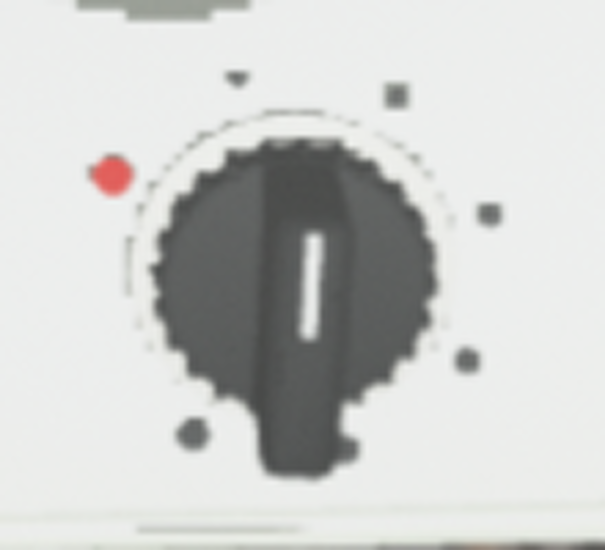

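The white line is at the +y end, so the bar is at about 87° and the off stop at about 150°. That leaves about 64° to turn anticlockwise. I'll grip the bar and turn it with the last joint.

```bash
cat >> h.py <<'E'
from scipy.spatial.transform import Rotation as Ro
def down(yd): # tool down, tool y axis at world angle yd (deg)
    a=np.radians(yd); y=np.array([np.cos(a),np.sin(a),0]); z=np.array([0,0,-1.]); x=np.cross(y,z)
    return Ro.from_matrix(np.c_[x,y,z]).as_quat()
E
python3 - <<'E'
from h import *
P=camera_params('wrist')
a=onz(P,(346.2,276.5),.122);b=onz(P,(347.1,257.7),.122);ang=np.degrees(np.arctan2(*(b-a)[[1,0]]));print('bar',a.round(3),b.round(3),ang)
yd=min(max(ang-90,-6),3)
move_ptp([.491,-.068,.19],down(yd)); move_gripper(.06,20)
movel([.491,-.068,.117]); print(read_ft_force())
move_gripper(0,40); print(read_finger_gap(),read_grasp_force(),read_ft_force())
q=np.array(read_qpos());print(q.round(2))
tot=np.radians(151-90-yd)
for f in (.25,.5,.75,.93,1.0,1.05):
    t=q.copy();t[6]+=tot*f;move_j(t);print(f,np.round(read_qpos()[6]-t[6],3),np.round(read_ft_torque(),2),np.round(read_ft_force(),1),read_finger_gap())
P,im=snap('wrist','w1.png');print(read_time_s())
E
```

```text
bar [ 0.492 -0.067  0.122] [ 0.492 -0.051  0.122] 88.60402836032608
[0.95878742 0.24302215 0.20226896]
0.011256160904469443 42.09101378917694 [-0.72271996  0.78558216  6.32916527]
[-0.58  0.33  0.72  2.1  -0.3   0.81  0.3 ]
0.25 -0.003 [-0.    0.12  0.06] [ 0.2 -0.5  0.5] 0.011178347686515646
0.5 -0.005 [-0.01  0.14  0.04] [-1.1 -0.3  1.5] 0.011284692589173483
0.75 -0.005 [-0.02  0.2  -0.02] [-1.  -0.1  2.9] 0.011109786771706008
0.93 -0.006 [0.02 0.23 0.03] [-1.2  0.   2.7] 0.011413355925289425
1.0 -0.004 [0.03 0.27 0.04] [-1.3  0.8  3. ] 0.011022696855469812
1.05 -0.005 [ 0.16  0.28 -0.98] [-1.2  1.3  3.3] 0.011321631924809856
7.5667
```

View pics/w1.png

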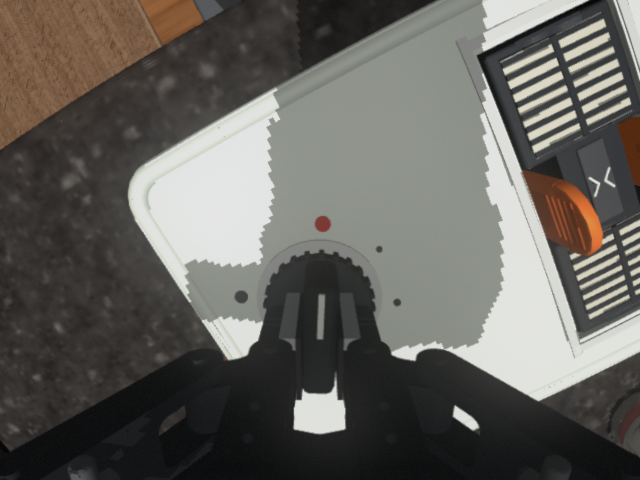

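The knob hit its stop: the torque jumped to about -1 N m, and the white line at (321,315) points at the red dot at (322,224). Now I'll release it and look at the tabs from above.

Run:
```python
from h import *
move_gripper(.045); p=np.array(read_eef_pos()); movel([p[0],p[1],.20],speed=.2)
move_ptp([.498,.056,.23],down(90.8)); move_gripper(.085)
P,im=snap('wrist','w2.png')
for n in ['catch_left_tab','catch_right_tab','fan_knob_grip']:
    for r in tip_of('wrist',n)[:2]: print(n,np.round(r['at']),round(r['confidence'],2),onz(P,r['at'],.105).round(4))
for n in ['catch_left','catch_right']:
    for r in look_for('wrist',n)[:2]: print(n,np.round(r['at']),round(r['confidence'],2),onz(P,r['at'],.110).round(4))
print(read_eef_pos(),read_qpos()[6],read_time_s(),proj(P,[[.498,.056+.0225,.117],[.498,.056-.0225,.117],[.431,.085,.085],[.565,.085,.085],[.565,.027,.085],[.431,.027,.085]]).round())
```

```text
catch_left_tab [364. 238.] 0.7 [0.4969 0.0844 0.105 ]
catch_right_tab [280. 235.] 0.74 [0.496  0.0307 0.105 ]
fan_knob_grip [128. 227.] 0.58 [ 0.4917 -0.0683  0.105 ]
catch_left [359. 231.] 0.83 [0.4914 0.0807 0.11  ]
[0.4980205  0.05602495 0.2300426 ] 1.482607366371564 9.9 [[357. 245.]
 [283. 244.]
 [366. 131.]
 [358. 319.]
 [279. 318.]
 [276. 130.]]
```

View pics/w2.png

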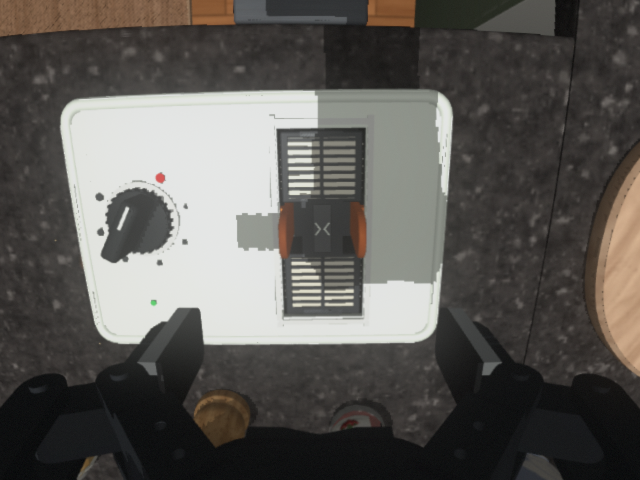

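Knob line checks out visually, at (118,230)–(128,208) towards the red dot at (160,178). The tabs centre at (0.497, 0.0575) and are 54 mm apart, as specified. I'll check the knob angle numerically, then squeeze.

Run:
```python
from h import *
im=cv2.imread('pics/w2.png');P=camera_params('wrist')
m=np.zeros(im.shape[:2],np.uint8);r=im[203:236,112:133];m[203:236,112:133]=(r.min(2)>140)
v,u=np.nonzero(m);X=np.array([onz(P,(a,b),.122)[:2] for a,b in zip(u,v)])
w,V=np.linalg.eigh(np.cov(X.T));print(len(u),X.mean(0).round(4),'knob line deg',np.degrees(np.arctan2(V[1,1],V[0,1]))%180)
c=[.4972,.0575]
movel([*c,.15],down(90.8)); movel([*c,.110],speed=.08); print(read_ft_force().round(1) if hasattr(read_ft_force(),'round') else read_ft_force())
move_gripper(.04,20); pause(.2)
print(read_finger_gap(),read_grasp_force(),read_ft_force())
move_gripper(.03,50); pause(.3)
print(read_finger_gap(),read_grasp_force(),read_ft_force(),read_eef_pos(),read_time_s())
snap('wrist','w3.png')
```

```text
96 [ 0.4819 -0.062 ] knob line deg 151.11996641067864
[-0.2 -0.2  0.1]
0.04008638343551832 4.85197439789772 [-0.62495394 -0.42810975  5.62476822]
0.03356560601406466 49.850625693798065 [-4.21756303 -1.08343921 14.47661413] [0.49830443 0.05729638 0.11224989] 12.4667
```

View pics/w3.png

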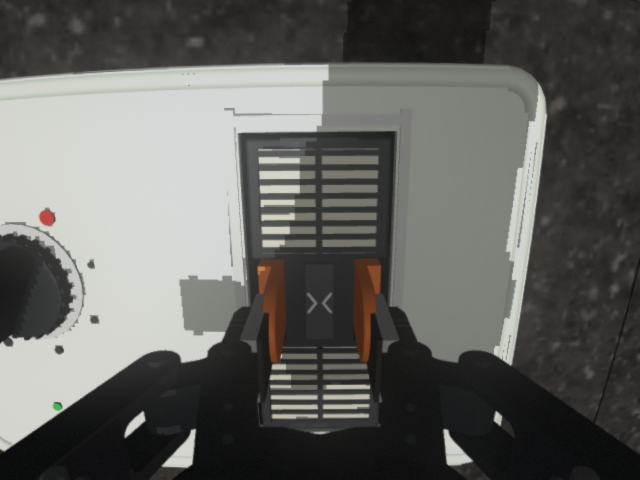

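Both tabs are squeezed in between the pads at (270,310) and (368,310), and the knob line measures 151° (off). Lifting straight up.

Run:
```python
from h import *
p=np.array(read_eef_pos())
for dz in (.012,.05,.10,.12):
    movel([p[0],p[1],p[2]+dz],speed=.05)
    f=read_ft_force();print(dz,round(read_finger_gap(),4),round(read_grasp_force(),1),np.round(f,1))
    if np.linalg.norm(f)>35: break
pause(.4);print(read_eef_pos(),read_time_s())
P,im=snap('scene','s1.png')
snap('wrist','w4.png')
a=cv2.resize(cv2.imread('pics/s1.png')[130:330,260:460],(480,480));cv2.imwrite('pics/f.png',cv2.resize(np.hstack([cv2.imread('pics/w4.png')[:,100:420],a]),(800,480)))
```

```text
0.012 0.0335 50.3 [ 0.4 -0.7 -2.5]
0.05 0.0336 50.3 [ 0.2 -0.2 -2. ]
0.1 0.0333 50.3 [-0.2 -0.2 -0.8]
0.12 0.0332 50.3 [ 0.2  0.1 -2.4]
[0.49818338 0.05730466 0.23204511] 15.9583
```

View pics/f.png

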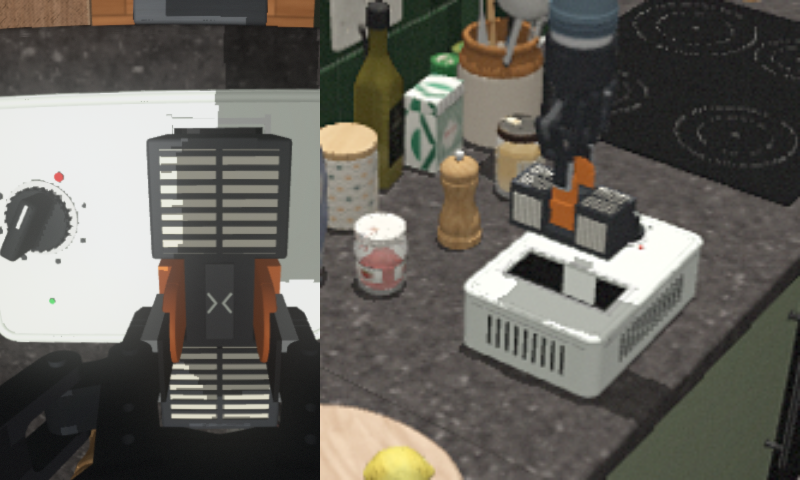

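The cassette hangs level between the squeezed catches, clear above the empty bay. The knob points at the red dot and the jars are where they were.

```bash
python3 -c "
from h import *
print(read_grasp_force(),read_ft_force());print(sign_off())"
```

```text
50.33046528697014 [ 0.21606448  0.30945698 -1.27149503]
the job is handed in; nothing more can be done
None
```

The job is handed in: the knob is at its off stop, and the cassette is held level by its squeezed catches, lifted about 12 cm so its underside is roughly 6 cm above the machine's top.

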